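Stow the last can and hang the retaining plate across the bay

TASK

In this ship's storeroom, stand the loose can that matches the one in the steel bay on the rubber pad in the bay's empty place, leaving the can already there standing where it is. Then take the long two-hole retaining plate from the wooden rack and hang it by its holes on the bay's two pins, fully home against both posts, and let go.

Things in the scene. Friction and masses are not known exactly. Their poses are not given: they have to be found in the camera images.
- bay: Fixed open-topped steel bay for two cans side by side, 110 x 200 mm, floor 8 mm thick. Origin: centre of its underside; x to its back (away from the robot), y left, z up. Can places at x 0, y +35 and -35 mm. Back and side walls 45 mm high (back's inner face at x +49 mm); open front with two grey posts, 22 x 18 mm, 136 mm high, at y +85 and -85 mm, front faces at x -45 mm.
- pin_left (a point): Root of the steel pin on the bay's left post: its axis at the post's front face, (-45, +85, 115) mm in the bay's frame; axes as the bay's. Each pin is round, 10 mm thick, sticks out 42 mm from the post's front face towards the bay's -x (towards the robot), rising at 15 degrees, and has a round tip.
- pin_right (a point): Root of the like pin on the bay's right post, (-45, -85, 115) mm in the bay's frame; axes as the bay's.
- gap (a point): Centre of the bay's empty place: a thin (1 mm) black rubber pad, 62 mm across, on the bay's floor, 8 mm above the table. It is the left or the right place.
- stowed_center (a point): Centre of the can already in the bay (60 mm across, 100 mm high, standing), orange label; stays where it is.
- can_center (a point): Centre (half-way up) of the loose can to stow: upright on the table, 60 mm across, 100 mm high, orange label, about 0.3 kg; same shape and size as the one in the bay.
- rack: Fixed wooden rack, 70 x 170 mm, 40 mm high, with one slot along its y axis, 12 mm wide, its floor 12 mm above the table, in which the retaining plate stands on edge. Origin: centre of its underside.
- fence_grip (a point): Centre of the upright grip tab (46 long, 40 high, 8 mm thick) on the middle of the retaining plate's top edge; 90 mm above the plate's lower edge. Plate: bare aluminium, 200 mm long (y), 70 mm high without the tab (z), 8 mm thick (x), about 0.3 kg, the same seen from either face; it stands loose in the rack's slot.
- fence_mid (a point): Point midway between the retaining plate's two holes, mid-thickness, 54 mm above its lower edge and 36 mm below point fence_grip; axes as the plate's. The holes, 17 mm across, run through it along x at y = +85 and -85 mm from this point.
Not all that is in view belongs to the job. Leave any pink or red look-alike of the part that bears stowed_center alone.

How it is judged:
On the way, in this order (a step that is already met when the one before it is completed fails the run):
1. the loose can stands on the pad in the bay's empty place (horizontal distance between can_center and gap below 0.016 m and angle between can_center's own z axis and vertical below 0.12 rad and z of can_center in the frame of bay between 0.052 and 0.063 m), for 0.2 s.
2. the retaining plate is on both pins, home against both posts (x of fence_mid in the frame of bay between -0.056 and -0.043 m and y of fence_mid in the frame of bay between -0.007 and 0.007 m and z of fence_mid in the frame of bay between 0.107 and 0.123 m and angle between the y axis of fence_mid and the y axis of bay, either way round below 0.05 rad and angle between fence_mid's own z axis and vertical below 0.12 rad), for 0.2 s.
At the end, for the whole second after the job is handed in: Can upright on the bay floor within 16 mm of the pad centre; other can upright within 20 mm of its start; plate hangs at rest on both pins: centred within 7 mm, at most 7 mm off the posts, at pin height within 8 mm, parallel to the front within 0.05 rad, upright within 0.12 rad (all of step 1 and all of step 2 and distance of stowed_center from where it was at the start of the episode below 0.02 m and angle between stowed_center's own z axis and vertical below 0.12 rad and linear speed of each of fence, can below 0.02 m/s); the robot touches nothing.
It fails at once if the can already in the bay is pushed out of place or tipped (distance of stowed_center from where it was at the start of the episode above 0.03 m or angle between stowed_center's own z axis and vertical above 0.4 rad).
It also fails if it takes over 67 s, if anything falls off the work surface, if the arm or the gripper's body presses on something with over 40 N, if the wrist force passes 120 N, or if a joint passes its speed limit or range.

ROBOT

A 6-joint arm with a two-finger parallel gripper is mounted at the origin on the work surface. World frame = base frame: x ahead of the robot, y to its left, z up, the work surface at z = 0. Lengths are in m, angles in rad, forces in N, time in s.
With the tool pointing down it reaches from about 0.375 to 0.9 m from the base axis. Payload 3.1 kg.
Tool frame: the origin (TCP) lies at the centre of the arm's flange, where the gripper is bolted on; the fingertips stand 173 mm ahead of it and the grasp point (between the pads) lies 155 mm ahead of it (tip_extent is the distance from the TCP to the fingertips, in m); z points along the fingers, y is the direction in which the jaws open and shut (so a half turn about z gives the same grasp; the last joint's range is limited). The gripper opens to 85 mm and grips with 20 to 120 N. Pads are 22 mm wide; open, the fingers measure 114 mm over their backs; the gripper's body (76 mm by 85 mm) begins 54 mm behind the grasp point. The pads swing forward as they close: fully open they stand 13 mm farther back than shut.
Start: joints at [0.951, 0.527, 1.433, -0, 1.181, -0.178], TCP at [0.267, 0.565, 0.405] pointing down, gripper open.
Joint ranges: [-3.08, 3.08], [-0.75, 2.2], [0.22, 2.44], [-1.43, 4.57], [0, 2.65], [-2.85, 2.85]. Speed limits (rad/s): [2.79, 2.79, 3.14, 3.14, 3.14, 3.14].

INTERFACE

Orientations are given as a unit quaternion [x, y, z, w].
In Python, from station import sense, snapshot, sign_off, tip_extent gives the robot as it stands. The module is installed in compiled form; this text tells all that it offers.
- The arm moves only by the tool servo_tool, never from a script. Its argument "rows" is a list of rows, each a list of 3 entries, a list of its own where there are three numbers: the shift along the tool's x, y, z in mm, then the turn about the tool's z in degrees, then the opening, from -1 (shut) to 1 (fully open), so that 0 is half open. A call has 1 to 8 rows; each row is the pose to reach, as a shift and turn from the pose measured when the call began, along the tool's axes at that moment; what a row does not reach only later rows make up. A row lasts 1/10 s, in which the tool goes at most 50 mm and 8.59 degrees, less where a joint would pass 70% of its speed; a pose out of reach is approached as far as the arm can. A call with a gripper value outside its range is refused whole. The fingers move at their own pace and stop on an object; "force" is the grip in N (left out, the last holds). Time passes only in rows, so rows that repeat a pose let the fingers close. It gives the time, the measured TCP pose, the force and the opening at its end, in the units of the state.
- sense(): the state, without advancing time (a new reading comes with each control period).
- snapshot(name): name is "scene" or "top"; returns a dict with "image" (480x640x3 uint8, blue, green, red), "z_map" (480x640 float32, m along the optical axis (not along the pixel's ray), 0 where there is no reading), "vertical_fov" (degrees; the focal length in pixels is half the picture's height over the tangent of half this angle, whatever the lens; pixels are square), "cx", "cy" (the principal point, pixels), "cam_to_world" (4x4, takes a point from camera to world coordinates). Camera axes: x right, y down, z forward; pixel columns grow to the right and rows downward; lengths in m; the calibration is good to about 2 mm. A picture is of the moment at which its call begins.
- sign_off(): hands the job in, once; it reports no verdict.
The state is a dict: "t": time; "q": joint angles; "qd": joint speeds; "tau": joint torques, N m; "tcp_pos": TCP position; "tool_rot": TCP orientation; "force": force on the tool from outside, world axes, zero at the start; "ft_torque": the same for the moment, N m; "finger_gap": opening from 0.0 (shut) to 1.0 (fully open).
Only numpy, scipy, OpenCV 4.12 (cv2) and the standard library are available. Lean on these libraries where they do the work, as an engineer would, in place of code of your own. Each camera call takes 0.05 s, during which the arm holds its last target. There are 200 camera calls.

## Working session

There is one attempt and no reset: what is moved stays moved. The work goes in short steps, Python scripts to look and compute and a tool call to move; the robot and the scene stay as the last step left them, time stands still between calls to the robot, and variables do not carry over. Pictures are saved under pics/ and viewed, about 8 in all and at most 12, crops included, and the job is handed in when it is done.

Besides the shell and the picture viewer there is one more tool, called by a JSON object that holds its "name" and its "arguments". servo_tool: Moves the arm, as the interface text tells. Its arguments: {"type":"object","properties":{"rows":{"type":"array"},"force":{"type":"number"}},"required":["rows"]}

```bash
mkdir -p pics; cat > h.py <<'E'
import numpy as np, cv2
from station import sense, snapshot, sign_off, tip_extent
from scipy.spatial.transform import Rotation as R
def snap(n):
    s=snapshot(n); s['f']=240/np.tan(np.radians(s['vertical_fov'])/2); return s
def cloud(s):
    z=s['z_map']; v,u=np.mgrid[:480,:640]
    P=np.stack([(u-s['cx'])/s['f']*z,(v-s['cy'])/s['f']*z,z],-1)
    T=np.array(s['cam_to_world']); W=P@T[:3,:3].T+T[:3,3]; W[z==0]=np.nan; return W
def ray(s,u,v,h):
    T=np.array(s['cam_to_world']); d=T[:3,:3]@[(u-s['cx'])/s['f'],(v-s['cy'])/s['f'],1]; o=T[:3,3]
    return o+d*(h-o[2])/d[2]
E
python3 - <<'E'
from h import *
st=sense(); print({k:np.round(v,3).tolist() for k,v in st.items()}); 
for n in ['scene','top']:
    s=snap(n); cv2.imwrite(f'pics/{n}0.png',s['image']); np.savez(f'{n}0.npz',**s)
    print(n,s['f'],s['cx'],s['cy'],np.round(s['cam_to_world'],3).tolist())
E
```

```text
{'t': 0.0, 'q': [0.951, 0.528, 1.434, 0.0, 1.181, -0.179], 'qd': [0.001, 0.0, 0.001, -0.001, 0.0, 0.001], 'tau': [0.001, -44.235, -17.803, -0.0, 0.008, -0.0], 'tcp_pos': [0.267, 0.565, 0.404], 'tool_rot': [0.219, 0.976, -0.001, -0.0], 'force': [1.009, -0.273, 0.293], 'ft_torque': [-0.005, 0.001, 0.034], 'finger_gap': 1.003}
scene 485.2488246859407 317.84352314350366 249.12732142483324 [[-0.15, 0.734, -0.662, 1.086], [0.988, 0.124, -0.087, 0.064], [0.018, -0.668, -0.744, 0.712], [0.0, 0.0, 0.0, 1.0]]
top 437.2201489959604 325.0318079955502 231.9000827077024 [[-0.172, -0.961, 0.216, 0.353], [-0.985, 0.169, -0.032, 0.015], [-0.006, -0.218, -0.976, 0.815], [0.0, 0.0, 0.0, 1.0]]
```

View pics/scene0.png

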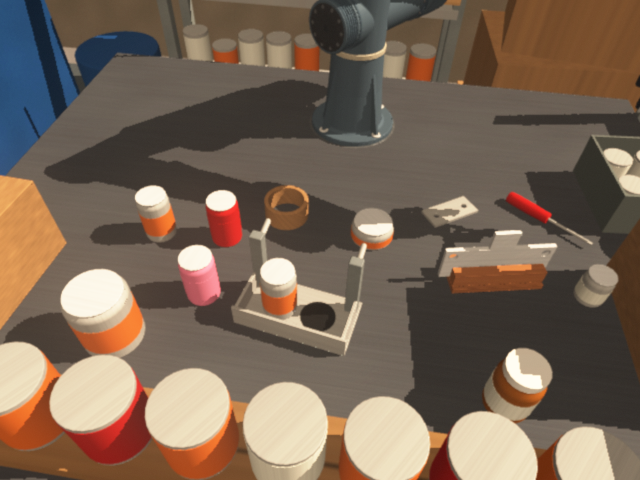

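View pics/top0.png

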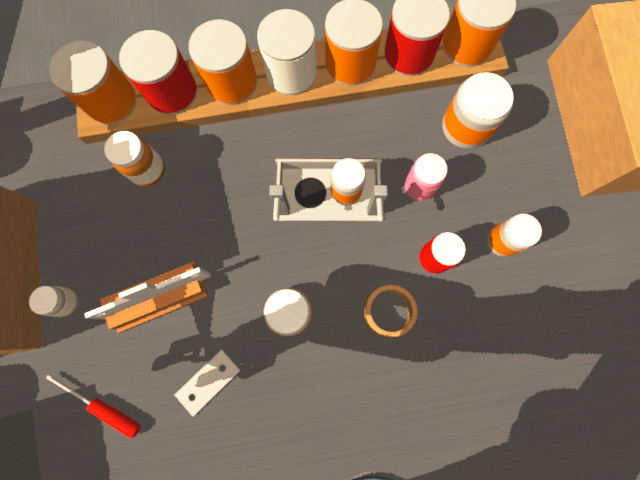

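Candidates with orange labels, in top view: (520,235) small, (130,155) small with the band higher, (480,110) large, (288,310) low. I'll measure each one and check them in one enlarged crop.

```bash
python3 - <<'E'
from h import *
S={n:dict(np.load(f'{n}0.npz')) for n in ['scene','top']}
W={n:cloud(S[n]) for n in S}
A=[('stowed','scene',255,300,258,315),('A','scene',134,178,183,242),('B','scene',482,555,345,420),('big','scene',60,148,268,360),('tuna','scene',348,396,206,250)]
tiles=[]
for nm,n,u0,u1,v0,v1 in A:
    im=S[n]['image'][v0-8:v1+8,u0-8:u1+8]; tiles.append(cv2.resize(im,(260,280),interpolation=cv2.INTER_CUBIC))
for nm,u0,u1,v0,v1 in [('stowed',325,370,155,210),('A',485,545,210,262),('B',103,168,128,190),('big',440,515,70,150),('tuna',260,315,285,340)]:
    w=W['top'][v0:v1,u0:u1].reshape(-1,3); w=w[~np.isnan(w[:,0])]
    h=np.percentile(w[:,2],98); t=w[abs(w[:,2]-h)<.006][:,:2].astype(np.float32)
    (c,sz,a)=cv2.minAreaRect(t); print(nm,'h',h.round(3),'c',np.round(c,3),'sz',np.round(sz,3),len(t))
cv2.imwrite('pics/crop1.png',np.vstack([np.hstack(tiles[:3]),np.hstack(tiles[3:]+[tiles[0]])]))
w=W['top']
for nm,u0,u1,v0,v1 in [('bay',265,395,150,230),('rack',80,215,255,335)]:
    p=w[v0:v1,u0:u1].reshape(-1,3); p=p[~np.isnan(p[:,0])]
    print(nm,np.histogram(p[:,2],bins=np.arange(-.005,.19,.01)))
E
```

```text
stowed h 0.11 c [ 0.604 -0.065] sz [0.053 0.055] 769
A h 0.102 c [ 0.458 -0.338] sz [0.054 0.054] 834
B h 0.112 c [0.718 0.312] sz [0.063 0.062] 980
big h 0.122 c [ 0.699 -0.329] sz [0.088 0.089] 1889
tuna h 0.044 c [0.398 0.08 ] sz [0.075 0.074] 1501
bay (array([3664, 3535,  219,  250,  395,  319,   78,   94,   93,   98,  165,
        790,  196,  240,  225,    0,    0,    0,    0]), array([-0.005,  0.005,  0.015,  0.025,  0.035,  0.045,  0.055,  0.065,
        0.075,  0.085,  0.095,  0.105,  0.115,  0.125,  0.135,  0.145,
        0.155,  0.165,  0.175,  0.185]))
rack (array([6587,  491,  150,  202, 1948,  149,  180,  144,  559,   54,   52,
         51,  174,    0,    0,    0,    0,    0,    0]), array([-0.005,  0.005,  0.015,  0.025,  0.035,  0.045,  0.055,  0.065,
        0.075,  0.085,  0.095,  0.105,  0.115,  0.125,  0.135,  0.145,
        0.155,  0.165,  0.175,  0.185]))
```

View pics/crop1.png

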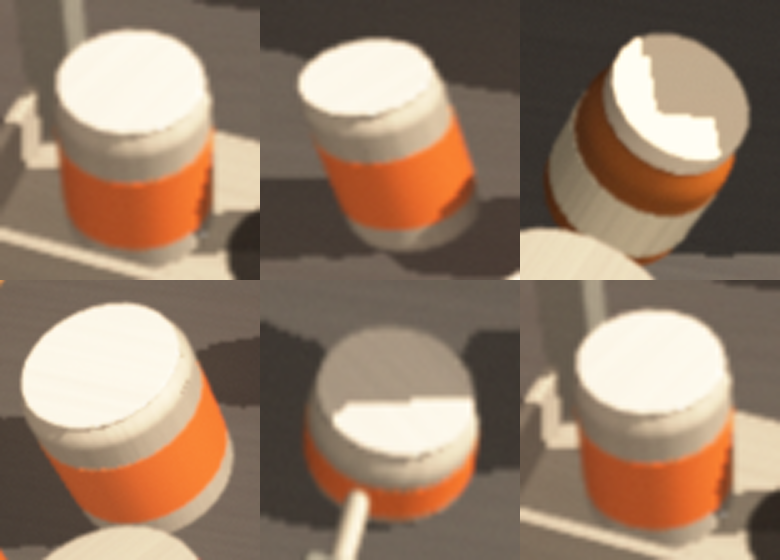

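The crop shows that A (scene 155,212; top 520,235) matches the stowed can. Both have a single orange band with a white shoulder, a 54 mm lid, and a height of 100 mm. B is 112 mm high with an orange/white/orange pattern, big is 88 mm across, and tuna is 44 mm high. The gap is the left place. Next I'll measure the bay, rack and plate poses.

```bash
cat > m.py <<'E'
from h import *
S={n:dict(np.load(f'{n}0.npz')) for n in ['scene','top']}
W={n:cloud(S[n]) for n in S}
def pts(n,u0,u1,v0,v1,z0,z1):
    p=W[n][v0:v1,u0:u1].reshape(-1,3); return p[(p[:,2]>z0)&(p[:,2]<z1)]
E
python3 - <<'E'
from m import *
def top(nm,*a):
    p=pts(*a); r=cv2.minAreaRect(p[:,:2].astype(np.float32)); print(nm,len(p),'c',np.round(r[0],4),'sz',np.round(r[1],4),'ang',round(r[2],2),'z',p[:,2].mean().round(4)); return p
top('stowed lid scene','scene',255,300,255,295,.1,.12); top('A scene','scene',134,178,183,215,.095,.11)
top('A top','top',485,545,210,262,.095,.11)
for n,bx in [('top',[(265,300,170,205),(365,400,170,205)]),('scene',[(248,275,225,250),(343,368,245,270)])]:
    for b in bx: top('post '+n,n,*b,.131,.142)
top('walls','top',265,400,150,232,.04,.05)
# pad
im=S['top']['image']; m=(im.max(2)<22).astype(np.uint8); m[:,:285]=0;m[:,335:]=0;m[:165]=0;m[225:]=0
ys,xs=np.nonzero(m); print('pad px',xs.mean(),ys.mean(),len(xs)); 
c=max(cv2.findContours(m,0,1)[0],key=cv2.contourArea); e=cv2.fitEllipse(c); print(e, ray(S['top'],*e[0],.009))
for n,b in [('top',(80,215,250,335)),('scene',(430,565,225,300))]:
    p=top('plate edge '+n,n,*b,.07,.095); d=np.linalg.svd(p[:,:2]-p[:,:2].mean(0),full_matrices=False)[2][0]; q=(p[:,:2]-p[:,:2].mean(0))@d
    print(' dir',d,'mid',p[:,:2].mean(0)+d*(q.max()+q.min())/2,'len',np.ptp(q))
    p=top('tab '+n,n,*b,.112,.13); print(p[:,2].max()); top('rack '+n,n,*b,.034,.045)
E
```

```text
stowed lid scene 783 c [ 0.606  -0.0653] sz [0.0542 0.0549] ang 53.91 z 0.1068
A scene 486 c [ 0.4598 -0.3383] sz [0.0568 0.0528] ang 21.13 z 0.0989
A top 837 c [ 0.4583 -0.3378] sz [0.0537 0.0542] ang 33.18 z 0.1001
post top 153 c [0.5871 0.0587] sz [0.0219 0.0184] ang 79.76 z 0.1356
post top 153 c [ 0.5563 -0.1079] sz [0.0214 0.017 ] ang 80.3 z 0.1356
post scene 123 c [ 0.5589 -0.1081] sz [0.0217 0.0195] ang 81.17 z 0.1346
post scene 139 c [0.5886 0.0587] sz [0.0226 0.0201] ang 75.97 z 0.1347
walls 572 c [ 0.6122 -0.0326] sz [0.199  0.1008] ang 79.66 z 0.0448
pad px nan nan 0<stdin>:11: RuntimeWarning: Mean of empty slice.
  ret = ret.dtype.type(ret / rcount)
Traceback (most recent call last):
ValueError: max() iterable argument is empty
```

```bash
python3 - <<'E'
from m import *
im=S['top']['image']; m=(im.max(2)<40).astype(np.uint8); m[:,:290]=0;m[:,331:]=0;m[:172]=0;m[215:]=0
cs=cv2.findContours(m,0,1)[0]; print(im[193,311])
if cs:
    e=cv2.fitEllipse(max(cs,key=cv2.contourArea)); print('pad',e, ray(S['top'],*e[0],.009))
def top(nm,*a):
    p=pts(*a); r=cv2.minAreaRect(p[:,:2].astype(np.float32)); print(nm,len(p),'c',np.round(r[0],4),'sz',np.round(r[1],4),'ang',round(r[2],2),'z',p[:,2].mean().round(4)); return p
for n,b in [('top',(80,215,250,335)),('scene',(430,565,225,300))]:
  for z0,z1,l in [(.077,.085,'edge'),(.117,.13,'tab'),(.034,.045,'rack')]:
    p=top(l+' '+n,n,*b,z0,z1); d=np.linalg.svd(p[:,:2]-p[:,:2].mean(0),full_matrices=False)[2][0]; q=(p[:,:2]-p[:,:2].mean(0))@d
    print(' dir',d,'mid',p[:,:2].mean(0)+d*(q.max()+q.min())/2,'len',np.ptp(q))
E
```

```text
[46 49 57]
pad ((309.1367492675781, 193.2482147216797), (24.023048400878906, 26.83861541748047), 107.41864776611328) [0.61143905 0.00608683 0.009     ]
edge top 524 c [0.4669 0.3087] sz [0.0092 0.2005] ang 12.61 z 0.0816
 dir [-0.22176487  0.97510017] mid [0.4663275  0.30856824] len 0.2005074129811761
tab top 165 c [0.4669 0.3083] sz [0.0087 0.0474] ang 12.6 z 0.1207
 dir [ 0.22622173 -0.97407583] mid [0.46663803 0.30822858] len 0.04746757610181136
rack top 1969 c [0.4676 0.3069] sz [0.0574 0.1975] ang 12.64 z 0.0399
 dir [-0.24724268  0.96895359] mid [0.46182678 0.30543556] len 0.1975621570605972
edge scene 516 c [0.4682 0.3093] sz [0.0119 0.2023] ang 12.69 z 0.081
 dir [ 0.22176052 -0.97510116] mid [0.46936346 0.30958751] len 0.20232468525847186
tab scene 122 c [0.4685 0.3087] sz [0.011  0.0464] ang 9.74 z 0.1201
 dir [-0.21100693  0.97748457] mid [0.46919604 0.30883153] len 0.04624278381898882
rack scene 1395 c [0.4709 0.3086] sz [0.0543 0.1997] ang 12.99 z 0.0393
 dir [-0.20169734  0.9794479 ] mid [0.4826072  0.31099692] len 0.199754659897796
```

```bash
cat >> h.py <<'E'
def go(x,y,z,yaw,st=None):
    """shift (mm, tool axes) and turn (deg) to TCP x,y,z with jaw axis at yaw deg (mod 180)"""
    st=st or sense(); M=R.from_quat(st['tool_rot']).as_matrix()
    d=1000*M.T@(np.array([x,y,z])-st['tcp_pos']); a=np.degrees(np.arctan2(M[1,1],M[0,1]))
    t=(a-yaw+90)%180-90
    print('t %.2f'%st['t'],'tcp',np.round(st['tcp_pos'],4),'yaw %.1f'%a,'tilt %.3f'%M[2,2],'gap %.3f'%st['finger_gap'],'F',np.round(st['force'],1),'-> shift',np.round(d,1),'turn %.1f'%t)
E
python3 -c "
from h import *
go(.52,.1,.404,-10.3)"
```

```text
t 0.10 tcp [0.267  0.5647 0.4038] yaw 64.7 tilt -1.000 gap 0.999 F [ 0.  -0.9 -0.2] -> shift [-4.274e+02 -3.120e+02  3.000e-01] turn 75.0
```

{"name": "servo_tool", "arguments": {"rows": [[[-427,-312,0],75,1],[[-427,-312,0],75,1],[[-427,-312,0],75,1],[[-427,-312,0],75,1],[[-427,-312,0],75,1],[[-427,-312,0],75,1],[[-427,-312,0],75,1],[[-427,-312,0],75,1]]}}

```text
t: 0.9
tcp_pos: [0.4585, 0.2116, 0.4042]
tool_rot: [0.734, 0.679, -0.001, 0.0]
force: [-0.3, -0.2, -0.1]
finger_gap: 1.0
```

```bash
python3 -c "
from h import *
go(.4583,-.342,.36,-10.3)"
```

```text
t 0.90 tcp [0.4585 0.2116 0.4042] yaw -4.4 tilt -1.000 gap 1.000 F [-0.3 -0.2 -0.1] -> shift [-551.9   42.5   45.1] turn 5.9
```

{"name": "servo_tool", "arguments": {"rows": [[[-552,42,45],6,1],[[-552,42,45],6,1],[[-552,42,45],6,1],[[-552,42,45],6,1],[[-552,42,45],6,1],[[-552,42,45],6,1],[[-552,42,45],6,1],[[-552,42,45],6,1]]}}

```text
t: 1.7
tcp_pos: [0.4574, -0.1873, 0.3722]
tool_rot: [0.769, 0.64, -0.001, -0.0]
force: [1.0, 0.8, 0.2]
finger_gap: 0.999
```

```bash
python3 -c "
from h import *
go(.4583,-.342,.36,-10.3)"
```

```text
t 1.70 tcp [ 0.4574 -0.1873  0.3722] yaw -10.4 tilt -1.000 gap 0.999 F [1.  0.8 0.2] -> shift [-152.    29.    12.4] turn -0.1
```

{"name": "servo_tool", "arguments": {"rows": [[[-152,29,12],0,1],[[-152,29,12],0,1],[[-152,29,12],0,1],[[-152,29,12],0,1],[[-152,29,12],0,1]]}}

```text
t: 2.2
tcp_pos: [0.4578, -0.3436, 0.3596]
tool_rot: [0.769, 0.639, -0.001, -0.001]
force: [-0.1, 0.6, -0.6]
finger_gap: 1.0
```

```bash
python3 -c "
from h import *
go(.459,-.342,.223,-10.3)
s=snap('scene'); cv2.imwrite('pics/s1.png',s['image'][120:320,60:330].repeat(2,0).repeat(2,1))"
```

```text
t 2.20 tcp [ 0.4578 -0.3436  0.3596] yaw -10.6 tilt -1.000 gap 1.000 F [-0.1  0.6 -0.6] -> shift [  1.9   1.1 136.6] turn -0.3
```

View pics/s1.png

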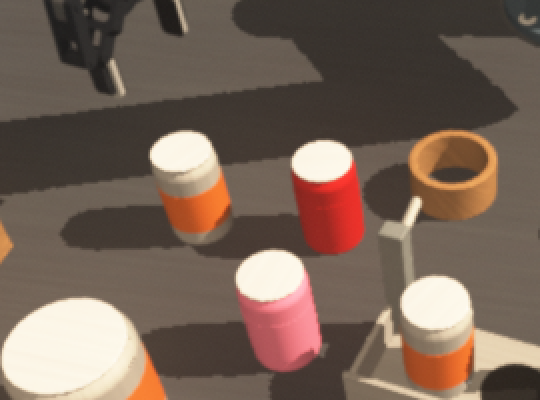

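Crop: the fingertips at crop (115,85) and (175,25), so mid about pixel (132,147), hover above can A at crop (185,150). I'll check that this projects to the TCP's x and y.

```bash
python3 -c "
from m import *
for h in (.187,.2): print(ray(S['scene'],132,147,h))"
```

```text
[ 0.4334545  -0.35912023  0.187     ]
[ 0.44963107 -0.34864501  0.2       ]
```

Consistent. Descending in two stages.

{"name": "servo_tool", "arguments": {"rows": [[[2,1,40],0,1],[[2,1,75],0,1],[[2,1,105],0,1],[[2,1,125],0,1],[[2,1,136],0,1],[[2,1,136],0,1],[[2,1,136],0,1]]}}

```text
t: 2.95
tcp_pos: [0.4592, -0.3392, 0.2245]
tool_rot: [0.769, 0.64, -0.001, -0.001]
force: [0.5, 1.1, 0.6]
finger_gap: 0.999
```

{"name": "servo_tool", "arguments": {"rows": [[[0,0,0],0,-0.2],[[0,0,0],0,-0.2],[[0,0,0],0,-0.2],[[0,0,0],0,-0.2],[[0,0,0],0,-0.2],[[0,0,0],0,-0.2],[[0,0,0],0,-0.2],[[0,0,0],0,-0.2]], "force": 50}}

```text
t: 3.75
tcp_pos: [0.4592, -0.3394, 0.2263]
tool_rot: [0.769, 0.64, -0.001, -0.0]
force: [-1.4, 1.0, 5.4]
finger_gap: 0.688
```

```bash
python3 -c "
from h import *
go(.459,-.342,.36,-10.3)"
```

```text
t 3.75 tcp [ 0.4592 -0.3394  0.2263] yaw -10.5 tilt -1.000 gap 0.688 F [-1.4  1.   5.4] -> shift [-2.700e+00  1.000e-01 -1.337e+02] turn -0.2
```

{"name": "servo_tool", "arguments": {"rows": [[[0,0,-40],0,-0.2],[[0,0,-85],0,-0.2],[[0,0,-130],0,-0.2],[[0,0,-175],0,-0.2],[[0,0,-175],0,-0.2],[[0,0,-175],0,-0.2]]}}

```text
t: 4.35
tcp_pos: [0.4591, -0.3389, 0.4024]
tool_rot: [0.769, 0.64, -0.001, 0.001]
force: [-0.8, -0.3, -3.3]
finger_gap: 0.687
```

```bash
python3 -c "
from h import *
go(.6127,.001,.40,-10.3)"
```

```text
t 4.35 tcp [ 0.4591 -0.3389  0.4024] yaw -10.5 tilt -1.000 gap 0.687 F [-0.8 -0.3 -3.3] -> shift [362.2  89.3   1.7] turn -0.2
```

{"name": "servo_tool", "arguments": {"rows": [[[36,9,0],0,-0.2],[[80,20,0],0,-0.2],[[126,31,0],0,-0.2],[[172,42,0],0,-0.2],[[218,54,0],0,-0.2],[[264,65,0],0,-0.2],[[310,76,0],0,-0.2],[[345,85,0],0,-0.2]]}}

```text
t: 5.15
tcp_pos: [0.605, -0.0122, 0.3985]
tool_rot: [0.768, 0.64, -0.002, -0.002]
force: [0.2, -0.8, -3.5]
finger_gap: 0.687
```

```bash
python3 -c "
from h import *
go(.6127,.001,.40,-10.3)"
```

```text
t 5.15 tcp [ 0.605  -0.0122  0.3985] yaw -10.4 tilt -1.000 gap 0.687 F [ 0.2 -0.8 -3.5] -> shift [14.4  5.2 -1.5] turn -0.1
```

{"name": "servo_tool", "arguments": {"rows": [[[14,5,0],0,-0.2],[[14,5,0],0,-0.2],[[14,5,0],0,-0.2],[[14,5,0],0,-0.2]]}}

```text
t: 5.55
tcp_pos: [0.6119, -0.0007, 0.3975]
tool_rot: [0.769, 0.64, -0.003, -0.003]
force: [0.0, -1.3, -3.1]
finger_gap: 0.687
```

```bash
python3 - <<'E'
from h import *
go(.6127,.001,.25,-10.3)
s=snap('top'); cv2.imwrite('pics/t2.png',s['image'][90:330,180:500].repeat(2,0).repeat(2,1))
s=snap('scene'); cv2.imwrite('pics/s2.png',s['image'][100:370,180:450].repeat(2,0).repeat(2,1))
W=cloud(s)
# can: orange pixels above z .15
hsv=cv2.cvtColor(s['image'],cv2.COLOR_BGR2HSV); m=(abs(hsv[...,0].astype(int)-10)<7)&(hsv[...,1]>150)&(W[...,2]>.15)&(W[...,0]<.75)
p=W[m]; print(len(p),p.min(0),p.max(0),p.mean(0))
if len(p)>20:
    A=np.c_[2*p[:,:2],np.ones(len(p))]; r=np.linalg.lstsq(A,(p[:,:2]**2).sum(1),rcond=None)[0]; print('circle',r[:2],np.sqrt(r[2]+r[:2]@r[:2]))
    from scipy.optimize import least_squares
    f=least_squares(lambda c:np.hypot(*(p[:,:2]-c).T)-.03,p[:,:2].mean(0)-[.02,0]); print('fixed r fit',f.x)
E
```

```text
t 5.55 tcp [ 0.6119 -0.0007  0.3975] yaw -10.5 tilt -1.000 gap 0.687 F [ 0.  -1.3 -3.1] -> shift [  2.1   1.7 147.4] turn -0.2
1466 [ 0.51773516 -0.5707915   0.15004253] [0.67085392 0.02997589 0.27628258] [ 0.59723256 -0.24578496  0.18746983]
circle [ 0.4520103  -0.24128245] 0.30838599481238427
fixed r fit [ 0.59688475 -0.24767454]
```

View pics/s2.png

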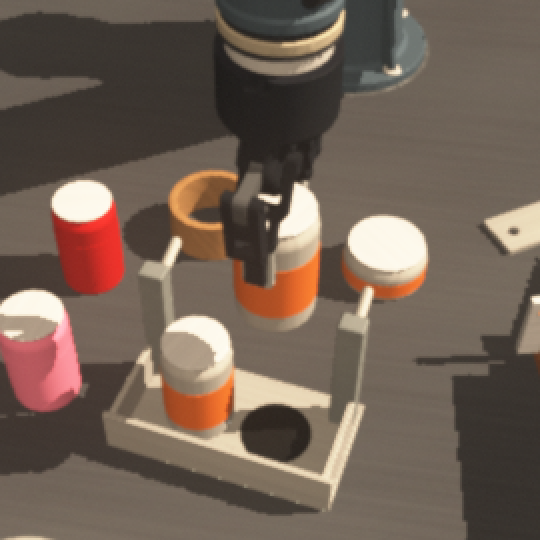

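Scene crop: can held upright at crop (277,255), finger left of its axis; the pad is at crop (276,432) and the stowed can stands at (198,375). I'll measure the held can itself before lowering.

```bash
cat > can.py <<'E'
from h import *
from scipy.optimize import least_squares
def can(u0,u1,v0,v1,z0,z1,s=None):
    s=s or snap('scene'); W=cloud(s)[v0:v1,u0:u1]; hsv=cv2.cvtColor(s['image'],cv2.COLOR_BGR2HSV)[v0:v1,u0:u1]
    m=(abs(hsv[...,0].astype(int)-10)<7)&(hsv[...,1]>150)&(W[...,2]>z0)&(W[...,2]<z1); p=W[m]
    f=least_squares(lambda c:np.hypot(*(p[:,:2]-c).T)-.03,p[:,:2].mean(0)-[.02,0],loss='soft_l1',f_scale=.001)
    print(len(p),'z',p[:,2].min().round(3),p[:,2].max().round(3),'centre',f.x.round(4),'rms',np.sqrt(np.mean(f.fun**2)).round(4))
E
python3 - <<'E'
from can import *
can(295,342,215,265,.12,.3)
can(255,302,255,320,.01,.12)
s=snap('scene');i=s['image'];m=(i.max(2)<62).astype(np.uint8);m[:,:298]=0;m[:,338:]=0;m[:298]=0;m[335:]=0
c=max(cv2.findContours(m,0,1)[0],key=cv2.contourArea);e=cv2.fitEllipse(c);print(e,ray(s,*e[0],.009))
E
```

```text
787 z 0.191 0.279 centre [ 6.121e-01 -4.000e-04] rms 0.0025
582 z 0.021 0.076 centre [ 0.6057 -0.0651] rms 0.0007
((318.0431823730469, 315.8052673339844), (25.34225082397461, 33.6291618347168), 99.4444808959961) [0.61415912 0.0050838  0.009     ]
```

{"name": "servo_tool", "arguments": {"rows": [[[3,2,35],0,-0.2],[[3,2,70],0,-0.2],[[3,2,100],0,-0.2],[[3,2,125],0,-0.2],[[3,2,140],0,-0.2],[[3,2,145],0,-0.2],[[3,2,145],0,-0.2],[[3,2,145],0,-0.2]]}}

```text
t: 6.6
tcp_pos: [0.6146, 0.002, 0.2549]
tool_rot: [0.769, 0.64, -0.002, -0.001]
force: [0.9, -0.7, -1.6]
finger_gap: 0.69
```

```bash
python3 - <<'E'
from can import *
go(.6133,.0015,.2358,-10.3)
can(298,345,265,325,.03,.12)
E
```

```text
t 6.60 tcp [0.6146 0.002  0.2549] yaw -10.5 tilt -1.000 gap 0.690 F [ 0.9 -0.7 -1.6] -> shift [-0.7 -1.1 19.1] turn -0.2
465 z 0.044 0.099 centre [0.6152 0.0025] rms 0.002
```

Can at (0.615, 0.0025), within 3 mm of the target. Lowering until it touches.

{"name": "servo_tool", "arguments": {"rows": [[[-1,0,6],0,-0.2],[[-1,0,11],0,-0.2],[[-1,0,15],0,-0.2],[[-1,0,17],0,-0.2],[[-1,0,19],0,-0.2],[[-1,0,19],0,-0.2],[[-1,0,19],0,-0.2]]}}

```text
t: 7.35
tcp_pos: [0.6144, 0.001, 0.2361]
tool_rot: [0.769, 0.64, -0.001, -0.001]
force: [0.3, 0.4, -2.5]
finger_gap: 0.686
```

```bash
python3 - <<'E'
from can import *
go(.6133,.0015,.2358,-10.3)
can(298,345,265,325,.02,.12)
E
```

```text
t 7.35 tcp [0.6144 0.001  0.2361] yaw -10.5 tilt -1.000 gap 0.686 F [ 0.3  0.4 -2.5] -> shift [ 0.3 -1.2  0.3] turn -0.2
442 z 0.026 0.117 centre [0.6151 0.0016] rms 0.003
```

{"name": "servo_tool", "arguments": {"rows": [[[0,0,1],0,-0.2],[[0,0,2],0,-0.2],[[0,0,2],0,-0.2]]}}

```text
t: 7.7
tcp_pos: [0.6145, 0.001, 0.2344]
tool_rot: [0.769, 0.64, -0.001, -0.0]
force: [-0.4, -0.1, -0.9]
finger_gap: 0.686
```

{"name": "servo_tool", "arguments": {"rows": [[[0,0,0],0,0.5],[[0,0,0],0,0.9],[[0,0,0],0,0.9],[[0,0,0],0,0.9],[[0,0,0],0,0.9],[[0,0,-15],0,0.9],[[0,0,-40],0,0.9],[[0,0,-80],0,0.9]]}}

```text
t: 8.5
tcp_pos: [0.6139, 0.0012, 0.314]
tool_rot: [0.769, 0.64, -0.003, -0.002]
force: [0.6, -0.1, 0.1]
finger_gap: 0.948
```

{"name": "servo_tool", "arguments": {"rows": [[[0,0,-40],0,0.9],[[0,0,-85],0,0.9],[[0,0,-110],0,0.9],[[0,0,-110],0,0.9]]}}

```text
t: 8.9
tcp_pos: [0.6156, 0.0012, 0.4304]
tool_rot: [0.769, 0.64, 0.001, 0.002]
force: [0.6, 0.2, -0.2]
finger_gap: 0.949
```

```bash
python3 - <<'E'
from can import *
go(.4675,.3085,.40,102.7)
go(.4675,.3085,.40,12.7)
s=snap('scene')
can(298,345,265,325,.02,.095,s)
can(255,302,255,320,.01,.085,s)
cv2.imwrite('pics/s3.png',s['image'][100:370,180:450].repeat(2,0).repeat(2,1))
E
```

```text
t 8.90 tcp [0.6156 0.0012 0.4304] yaw -10.5 tilt -1.000 gap 0.949 F [ 0.6  0.2 -0.2] -> shift [ 275.4 -201.6   29. ] turn 66.8
t 8.90 tcp [0.6156 0.0012 0.4304] yaw -10.5 tilt -1.000 gap 0.949 F [ 0.6  0.2 -0.2] -> shift [ 275.4 -201.6   29. ] turn -23.2
575 z 0.026 0.077 centre [0.6142 0.0016] rms 0.0007
607 z 0.026 0.077 centre [ 0.6057 -0.0649] rms 0.0051
```

View pics/s3.png

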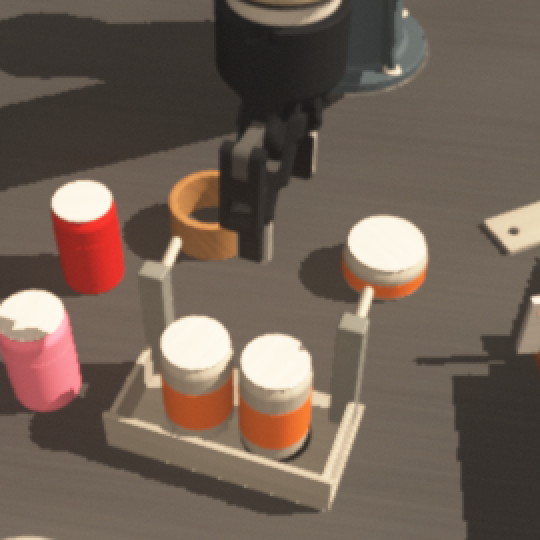

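The can is on the pad at (0.6142, 0.0016), about 3 mm from its centre, with its label at the same height as the stowed can's. The stowed can hasn't moved. Now to the plate.

{"name": "servo_tool", "arguments": {"rows": [[[30,-22,3],-3,1],[[65,-48,7],-6,1],[[103,-76,11],-10,1],[[143,-105,15],-14,1],[[183,-134,19],-17,1],[[223,-164,23],-20,1],[[255,-187,27],-23,1],[[275,-202,29],-23,1]]}}

```text
t: 9.75
tcp_pos: [0.4636, 0.3104, 0.3964]
tool_rot: [0.624, 0.781, -0.003, -0.001]
force: [1.0, 0.4, -0.9]
finger_gap: 1.001
```

{"name": "servo_tool", "arguments": {"rows": [[[0,0,0],0,1],[[0,0,0],0,1]]}}

```text
t: 9.95
tcp_pos: [0.4627, 0.3106, 0.3951]
tool_rot: [0.624, 0.782, -0.004, -0.002]
force: [0.2, -0.5, 0.1]
finger_gap: 0.998
```

```bash
python3 - <<'E'
from h import *
go(.4675,.3085,.257,12.7)
E
```

```text
t 9.95 tcp [0.4627 0.3106 0.3951] yaw 12.8 tilt -1.000 gap 0.998 F [ 0.2 -0.5  0.1] -> shift [ -2.8   5.5 138. ] turn 0.1
```

{"name": "servo_tool", "arguments": {"rows": [[[-3,5,30],0,1],[[-3,5,65],0,1],[[-3,5,95],0,1],[[-3,5,118],0,1],[[-3,5,132],0,1],[[-3,5,136],0,1],[[-3,5,136],0,1],[[-3,5,136],0,1]]}}

```text
t: 10.75
tcp_pos: [0.4678, 0.3077, 0.2596]
tool_rot: [0.624, 0.781, -0.004, -0.002]
force: [-0.1, 0.3, -0.0]
finger_gap: 1.0
```

```bash
python3 - <<'E'
from h import *
go(.4675,.3085,.258,12.7)
s=snap('scene'); cv2.imwrite('pics/s4.png',s['image'][160:320,420:580].repeat(3,0).repeat(3,1))
E
```

```text
t 10.75 tcp [0.4678 0.3077 0.2596] yaw 12.8 tilt -1.000 gap 1.000 F [-0.1  0.3 -0. ] -> shift [ 0.8 -0.1  1.6] turn 0.1
```

View pics/s4.png

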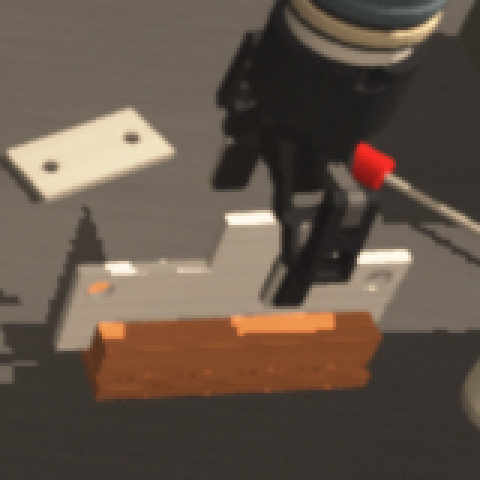

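The scene crop shows the jaws straddling the tab (tab at crop 250,245; near finger at 293,280, where parallax puts it). Closing the jaws.

{"name": "servo_tool", "arguments": {"rows": [[[0,0,1],0,-1],[[0,0,1],0,-1],[[0,0,1],0,-1],[[0,0,1],0,-1],[[0,0,1],0,-1],[[0,0,1],0,-1],[[0,0,1],0,-1],[[0,0,1],0,-1]], "force": 70}}

```text
t: 11.6
tcp_pos: [0.468, 0.308, 0.2591]
tool_rot: [0.624, 0.781, -0.003, -0.001]
force: [0.1, -0.1, 1.7]
finger_gap: 0.081
```

{"name": "servo_tool", "arguments": {"rows": [[[0,0,0],0,-1],[[0,0,0],0,-1],[[0,0,0],0,-1],[[0,0,0],0,-1]]}}

```text
t: 12.0
tcp_pos: [0.468, 0.308, 0.2592]
tool_rot: [0.624, 0.781, -0.003, -0.001]
force: [0.6, 0.1, 1.0]
finger_gap: 0.087
```

```bash
python3 -c "
from h import *
go(.4675,.3085,.257,12.7)"
```

```text
t 12.00 tcp [0.468  0.308  0.2592] yaw 12.8 tilt -1.000 gap 0.087 F [0.6 0.1 1. ] -> shift [ 0.5 -0.3  2.2] turn 0.1
```

{"name": "servo_tool", "arguments": {"rows": [[[0,0,-20],0,-1],[[0,0,-50],0,-1],[[0,0,-90],0,-1],[[0,0,-125],0,-1],[[0,0,-140],0,-1],[[0,0,-140],0,-1]]}}

```text
t: 12.6
tcp_pos: [0.4689, 0.3086, 0.401]
tool_rot: [0.624, 0.781, -0.001, -0.0]
force: [-0.1, 0.4, -3.2]
finger_gap: 0.081
```

```bash
python3 -c "
from h import *
go(.48,-.0078,.39,-10.3)"
```

```text
t 12.60 tcp [0.4689 0.3086 0.401 ] yaw 12.8 tilt -1.000 gap 0.081 F [-0.1  0.4 -3.2] -> shift [-311.   -59.2   11.5] turn 23.1
```

{"name": "servo_tool", "arguments": {"rows": [[[-25,-5,1],2,-1],[[-60,-11,2],5,-1],[[-105,-20,4],8,-1],[[-150,-29,6],11,-1],[[-195,-37,8],14,-1],[[-235,-45,9],17,-1],[[-270,-51,10],20,-1],[[-295,-56,11],22,-1]]}}

```text
t: 13.4
tcp_pos: [0.4788, 0.0064, 0.3885]
tool_rot: [0.763, 0.647, -0.003, -0.002]
force: [0.5, -0.6, -3.9]
finger_gap: 0.081
```

```bash
python3 -c "
from h import *
go(.48,-.0078,.32,-10.3)"
```

```text
t 13.40 tcp [0.4788 0.0064 0.3885] yaw -9.4 tilt -1.000 gap 0.081 F [ 0.5 -0.6 -3.9] -> shift [-13.7   4.   68.5] turn 0.9
```

{"name": "servo_tool", "arguments": {"rows": [[[-14,4,20],1,-1],[[-14,4,40],1,-1],[[-14,4,58],1,-1],[[-14,4,68],1,-1],[[-14,4,68],1,-1],[[-14,4,68],1,-1]]}}

```text
t: 14.0
tcp_pos: [0.4799, -0.008, 0.3202]
tool_rot: [0.768, 0.64, -0.003, -0.002]
force: [0.5, -0.5, -2.6]
finger_gap: 0.079
```

```bash
python3 - <<'E'
from h import *
go(.48,-.0078,.32,-10.3)
for n in ['scene','top']:
    s=snap(n); np.savez(f'{n}1.npz',**s)
    c=(slice(150,330),slice(200,420)) if n=='scene' else (slice(130,310),slice(220,440))
    cv2.imwrite(f'pics/{n}1.png',cv2.resize(s['image'][c],None,fx=2.5,fy=2.5,interpolation=cv2.INTER_CUBIC))
a=[cv2.imread(f'pics/{n}1.png') for n in ('scene','top')]
cv2.imwrite('pics/both1.png',cv2.resize(np.vstack(a),(366,600)) if 0 else np.hstack([cv2.resize(x,(400,327)) for x in a]))
E
```

```text
t 14.00 tcp [ 0.4799 -0.008   0.3202] yaw -10.4 tilt -1.000 gap 0.079 F [ 0.5 -0.5 -2.6] -> shift [0.2 0.  0.2] turn -0.1
```

View pics/both1.png

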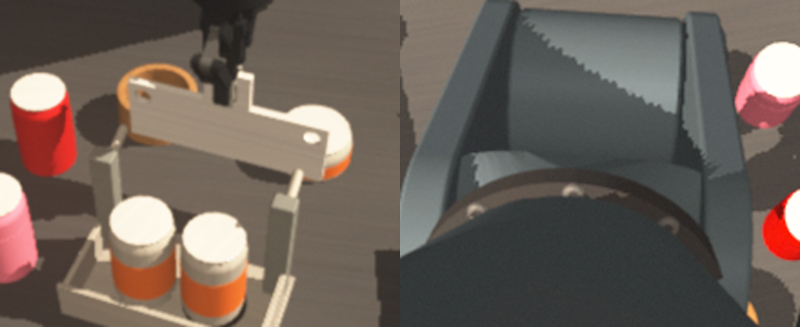

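The left half shows the plate held level in front of the pins, holes at crop (145,95) and (312,138); the top view is blocked by the arm. I'll measure the plate relative to the posts from the scene depth alone, so the calibration bias cancels.

```bash
cat > plate.py <<'E'
from h import *
def plate(s=None):
    s=s or snap('scene'); W=cloud(s)
    def post(u0,u1,v0,v1):
        p=W[v0:v1,u0:u1].reshape(-1,3); p=p[(p[:,2]>.131)&(p[:,2]<.142)]; return np.array(cv2.minAreaRect(p[:,:2].astype(np.float32))[0])
    # posts from the first picture (fixed bay, same camera)
    Pr,Pl=np.array([.5589,-.1081]),np.array([.5886,.0587])
    y=(Pl-Pr)/np.linalg.norm(Pl-Pr); x=np.array([y[1],-y[0]]); o=(Pl+Pr)/2+.036*x
    B=np.dstack([(W[...,:2]-o)@x,(W[...,:2]-o)@y,W[...,2]])
    v,u=np.mgrid[:480,:640]; hsv=cv2.cvtColor(s['image'],cv2.COLOR_BGR2HSV)
    m=(u>255)&(u<395)&(v>170)&(v<270)&(B[...,2]>.06)&(B[...,2]<.20)&(abs(B[...,1])<.12)&(B[...,0]<-.035)&(B[...,0]>-.17)&(s['image'].min(2)>70)
    n,l,st,_=cv2.connectedComponentsWithStats(m.astype(np.uint8)); k=1+st[1:,4].argmax(); p=B[l==k]
    body=p[abs(p[:,1])<.12]; c=np.median(body,0); 
    A=np.c_[body[:,1:],np.ones(len(body))]
    w=np.ones(len(body),bool)
    for _ in range(4):
        f=np.linalg.lstsq(A[w],body[w,0],rcond=None)[0]; w=abs(body[:,0]-A@f)<.004
    b=body[w]; yy=b[:,1]
    print('n',w.sum(),'yaw dev %.3f'%f[0],'tilt %.3f'%f[1],'back face x at y=0,z=.13: %.4f'%(f@[0,.13,1]),'y ends',np.percentile(yy,[0.3,99.7]).round(4),'mid %.4f'%np.percentile(yy,[.3,99.7]).mean())
    for a in (-.06,.06,.08,-.085):
        q=b[abs(yy-a)<.006]; print('  y %.3f z'%a,np.percentile(q[:,2],[2,98]).round(4),end='')
    print(' bay yaw deg %.2f'%np.degrees(np.arctan2(x[1],x[0])),'o',o.round(4))
    return s,B,b
E
python3 -c "
from plate import *
s=dict(np.load('scene1.npz')); plate(s)"
```

```text
n 3312 yaw dev 0.005 tilt 0.004 back face x at y=0,z=.13: -0.1272 y ends [-0.0984  0.1008] mid 0.0012
  y -0.060 z [0.0742 0.1433]  y 0.060 z [0.0735 0.1429]  y 0.080 z [0.0775 0.1429]  y -0.085 z [0.0732 0.143 ] bay yaw deg -10.10 o [ 0.6092 -0.031 ]
```

{"name": "servo_tool", "arguments": {"rows": [[[-1,10,1],0,-1],[[-1,20,2],0,-1],[[-1,30,2],0,-1],[[-1,35,2],0,-1],[[-1,35,2],0,-1],[[-1,35,2],0,-1]]}}

```text
t: 14.7
tcp_pos: [0.5144, -0.0152, 0.3187]
tool_rot: [0.768, 0.64, -0.003, -0.001]
force: [-0.3, 0.0, -3.4]
finger_gap: 0.084
```

```bash
python3 -c "
from plate import *
go(.48,-.0078,.32,-10.3)
s,B,b=plate()
cv2.imwrite('pics/s5.png',cv2.resize(s['image'][170:290,240:400],None,fx=4.5,fy=4.5,interpolation=cv2.INTER_CUBIC))"
```

```text
t 14.70 tcp [ 0.5144 -0.0152  0.3187] yaw -10.4 tilt -1.000 gap 0.084 F [-0.3  0.  -3.4] -> shift [  1.1 -35.1  -1.1] turn -0.1
n 3155 yaw dev 0.005 tilt 0.001 back face x at y=0,z=.13: -0.0918 y ends [-0.0991  0.0998] mid 0.0003
  y -0.060 z [0.0728 0.1413]  y 0.060 z [0.0735 0.1409]  y 0.080 z [0.0865 0.142 ]  y -0.085 z [0.0729 0.1417] bay yaw deg -10.10 o [ 0.6092 -0.031 ]
```

View pics/s5.png

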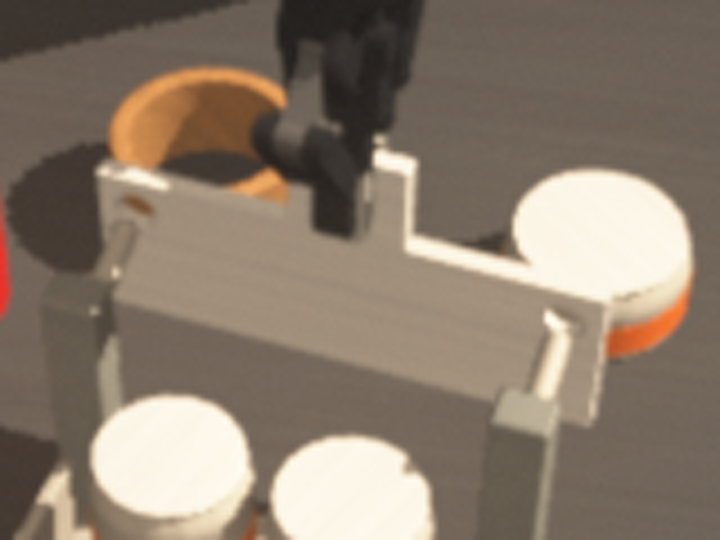

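The crop shows the pin tips lined up with the holes: left pin at crop (560,325), right pin at (125,230). Inserting along the pin slope.

{"name": "servo_tool", "arguments": {"rows": [[[0,6,0],0,-1],[[0,11,0],0,-1],[[0,16,1.5],0,-1],[[0,20,2.7],0,-1],[[0,20,2.7],0,-1],[[0,20,2.7],0,-1]]}}

```text
t: 15.35
tcp_pos: [0.5337, -0.0188, 0.3157]
tool_rot: [0.768, 0.64, -0.003, -0.002]
force: [0.1, 0.1, -2.2]
finger_gap: 0.087
```

```bash
python3 -c "
from plate import *
go(.48,-.0078,.32,-10.3)
s,B,b=plate()"
```

```text
t 15.35 tcp [ 0.5337 -0.0188  0.3157] yaw -10.4 tilt -1.000 gap 0.087 F [ 0.1  0.1 -2.2] -> shift [  1.1 -54.9  -4. ] turn -0.1
n 3048 yaw dev 0.005 tilt 0.001 back face x at y=0,z=.13: -0.0723 y ends [-0.0991  0.0998] mid 0.0004
  y -0.060 z [0.0699 0.1384]  y 0.060 z [0.0688 0.1388]  y 0.080 z [0.1064 0.1398]  y -0.085 z [0.0696 0.1389] bay yaw deg -10.10 o [ 0.6092 -0.031 ]
```

{"name": "servo_tool", "arguments": {"rows": [[[0,6,1.6],0,-1],[[0,11,3],0,-1],[[0,16,4.4],0,-1],[[0,20,5.5],0,-1],[[0,23,6.3],0,-1],[[0,23,6.3],0,-1],[[0,23,6.3],0,-1]]}}

```text
t: 16.1
tcp_pos: [0.5561, -0.0228, 0.3091]
tool_rot: [0.768, 0.64, -0.003, -0.002]
force: [0.1, -0.4, -3.0]
finger_gap: 0.084
```

```bash
python3 -c "
from plate import *
go(.48,-.0078,.32,-10.3)
s,B,b=plate()"
```

```text
t 16.10 tcp [ 0.5561 -0.0228  0.3091] yaw -10.4 tilt -1.000 gap 0.084 F [ 0.1 -0.4 -3. ] -> shift [  1.1 -77.6 -10.3] turn -0.1
n 2267 yaw dev 0.005 tilt -0.002 back face x at y=0,z=.13: -0.0498 y ends [-0.0882  0.0995] mid 0.0057
  y -0.060 z [0.0714 0.1316]  y 0.060 z [0.0902 0.1321]  y 0.080 z [0.1295 0.1327]  y -0.085 z [0.1289 0.1328] bay yaw deg -10.10 o [ 0.6092 -0.031 ]
```

{"name": "servo_tool", "arguments": {"rows": [[[0,2,0.5],0,-1],[[0,4,1],0,-1],[[0,5,1.5],0,-1],[[0,6,2],0,-1],[[0,6,2],0,-1],[[0,6,2],0,-1]]}}

```text
t: 16.75
tcp_pos: [0.5607, -0.0236, 0.3068]
tool_rot: [0.768, 0.64, -0.005, -0.004]
force: [-4.8, 1.4, -0.6]
finger_gap: 0.083
```

```bash
python3 -c "
from plate import *
go(.48,-.0078,.32,-10.3)
s,B,b=plate()"
```

```text
t 16.75 tcp [ 0.5607 -0.0236  0.3068] yaw -10.4 tilt -1.000 gap 0.083 F [-4.8  1.4 -0.6] -> shift [  1.  -82.3 -12.3] turn -0.1
n 2036 yaw dev 0.000 tilt 0.001 back face x at y=0,z=.13: -0.0460 y ends [-0.0824  0.0995] mid 0.0085
  y -0.060 z [0.0761 0.1297]  y 0.060 z [0.0945 0.1298]  y 0.080 z [0.1303 0.1362]  y -0.085 z [0.1302 0.1361] bay yaw deg -10.10 o [ 0.6092 -0.031 ]
```

In contact with both posts (5 N) and resting on the pins. Releasing, then rising clear.

{"name": "servo_tool", "arguments": {"rows": [[[0,-1,0.5],0,-1],[[0,-1,0.5],0,-0.5],[[0,-1,0.5],0,0],[[0,-1,0.5],0,0],[[0,-1,0.5],0,0],[[0,-1,0.5],0,0],[[0,-1,0.5],0,0]]}}

```text
t: 17.5
tcp_pos: [0.5598, -0.0234, 0.3063]
tool_rot: [0.768, 0.64, -0.004, -0.004]
force: [-0.1, 0.2, 0.4]
finger_gap: 0.501
```

```bash
python3 -c "
from plate import *
go(.48,-.0078,.32,-10.3)
s,B,b=plate()"
```

```text
t 17.50 tcp [ 0.5598 -0.0234  0.3063] yaw -10.4 tilt -1.000 gap 0.501 F [-0.1  0.2  0.4] -> shift [  1.  -81.4 -12.8] turn -0.1
n 1887 yaw dev 0.004 tilt 0.033 back face x at y=0,z=.13: -0.0463 y ends [-0.082   0.0993] mid 0.0087
  y -0.060 z [0.0738 0.1296]  y 0.060 z [0.0927 0.1296]  y 0.080 z [0.1339 0.1375]  y -0.085 z [0.1291 0.1352] bay yaw deg -10.10 o [ 0.6092 -0.031 ]
```

{"name": "servo_tool", "arguments": {"rows": [[[0,0,-20],0,0],[[0,0,-50],0,0],[[0,0,-90],0,0],[[0,0,-130],0,0],[[0,0,-150],0,0]]}}

```text
t: 18.05
tcp_pos: [0.562, -0.0234, 0.4601]
tool_rot: [0.768, 0.64, -0.003, -0.001]
force: [0.0, -0.5, 0.1]
finger_gap: 0.499
```

{"name": "servo_tool", "arguments": {"rows": [[[-30,0,0],0,0],[[-75,0,0],0,0],[[-120,0,0],0,0],[[-165,0,0],0,0],[[-210,0,0],0,0],[[-250,0,0],0,0],[[-270,0,0],0,0],[[-270,0,0],0,0]]}}

```text
t: 18.85
tcp_pos: [0.5128, -0.2921, 0.4605]
tool_rot: [0.769, 0.639, -0.003, -0.001]
force: [-0.1, 0.6, -0.4]
finger_gap: 0.502
```

```bash
python3 - <<'E'
from plate import *
import can as C
go(.48,-.0078,.32,-10.3)
s,B,b=plate()
C.can(298,345,265,325,.02,.095,s); C.can(255,302,255,320,.01,.085,s)
t=snap('top'); W=cloud(t)[130:240,230:420].reshape(-1,3)
for z0,z1,l in [(.125,.1335,'top edge'),(.158,.18,'tab top')]:
    p=W[(W[:,2]>z0)&(W[:,2]<z1)]
    q=(p[:,:2]-[.608,-.031])@np.array([[.984,.178],[-.178,.984]])
    q=q[q[:,0]<-.03]; print(l,len(q),'x',np.percentile(q[:,0],[5,50,95]).round(4),'y',np.percentile(q[:,1],[.5,99.5]).round(4))
a=cv2.resize(s['image'][170:340,220:400],(396,374)); c=cv2.resize(t['image'][120:290,230:410],(396,374))
cv2.imwrite('pics/end.png',np.hstack([a,c]))
E
```

```text
t 18.85 tcp [ 0.5128 -0.2921  0.4605] yaw -10.6 tilt -1.000 gap 0.502 F [-0.1  0.6 -0.4] -> shift [273.9 -83.8 139.9] turn -0.3
n 2321 yaw dev 0.004 tilt 0.036 back face x at y=0,z=.13: -0.0462 y ends [-0.0808  0.0991] mid 0.0091
  y -0.060 z [0.0736 0.1296]  y 0.060 z [0.0928 0.1299]  y 0.080 z [0.1336 0.1364]  y -0.085 z [0.1291 0.1358] bay yaw deg -10.10 o [ 0.6092 -0.031 ]
576 z 0.026 0.077 centre [0.6142 0.0016] rms 0.0006
617 z 0.027 0.078 centre [ 0.6057 -0.0649] rms 0.0048
top edge 738 x [-0.0803 -0.0515 -0.0455] y [-0.0987  0.0988]
tab top 208 x [-0.0525 -0.0502 -0.0451] y [-0.0227  0.0224]
```

View pics/end.png

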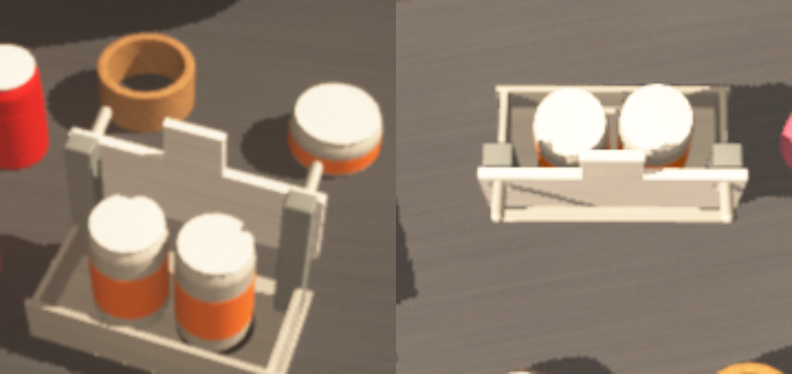

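The plate hangs on both pins against both posts (crop: pins through the holes at (100,120) and (312,175)), and both cans stand. Handing in.

```bash
python3 -c "
from station import sign_off; print(sign_off())"
```

```text
the job is handed in; nothing more can be done
None
```

Both parts of the job are done and it is handed in, at about 19 s of the 67 s allowed. The hand-in reports no verdict, so the figures below are my own last camera measurements.

- **Loose can:** the orange-label can matching the stowed one stands upright on the pad in the left place, about 3 mm from the pad centre. Its label sits at the same height as the stowed can's.
- **Stowed can:** it did not move; its measured position changed by less than 1 mm from start to end.
- **Retaining plate:** it hangs on both pins against both posts and the gripper has let go. The figures are in the bay's frame:

| Plate check | Measured | Limit |
|---|---|---|
| x | about -50.5 mm | -56 to -43 mm |
| y, off centre | about 0 mm (top view) | 7 mm |
| z | about 115 mm | 107 to 123 mm |
| angle to the front | 0.004 rad | 0.05 rad |
| lean | about 0.036 rad | 0.12 rad |

- **Robot:** it was clear of everything when I handed in. The largest wrist force reading I saw was about 5 N.

One check disagreed: the scene-camera estimate of the plate's y drifted to +9 mm once it was home. By then the posts hid parts of the plate from that camera. The top view showed its ends at -98.7 and +98.8 mm, so I trusted that.

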